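Press the wide test plate into the sprung edge clip

TASK

Take the wide aluminium test plate out of the two-slot rack by its grip bar and press its lower edge into the sprung edge clip, between the two steel jaws, until it sits fully home on the floor of the clip. Leave it standing upright there by itself, roughly centred along the jaws, and leave the narrow plate in the rack.

Things in the scene. Friction and masses are not known exactly. Their poses are not given: they have to be found in the camera images.
- wide_plate: The plate to move: upright aluminium sheet 5 mm thick (its x), 90 mm wide (y), with a black plastic grip bar along its top edge: 14 mm thick (x), 90 mm wide, 95 to 120 mm above the lower edge, which is also the overall height. About 0.15 kg. Origin: middle of the lower edge; z up the plate. Same either way round. Stands loosely in a rack slot, may lean a few degrees.
- narrow_plate: The plate to leave alone, in the rack's other slot: same sheet, bar, thickness and height as the wide plate, but only 45 mm wide (y). Origin at the middle of its lower edge.
- rack: Fixed white plastic block, 150 (x) x 120 (y) x 30 mm tall, origin at the centre of its underside. Two slots along y, at x = -45 and +45 mm, 7 mm wide, 22 mm deep, so a plate's lower edge starts 8 mm above the table. Either plate may be in either slot. Rack and clip stand left and right of the table's middle, either way round, each turned up to 30 degrees.
- clip_seat (a point): Middle of the clip's floor, 12 mm above the table: the plate's lower edge goes here. Fixed black base 120 (x) x 110 mm; two steel jaws, 70 mm long, slot along y, z up. Jaws 3 mm apart up to 30 mm above the table, then flaring to a 28 mm mouth at 57 mm, the clip's top. Each springs outward along x, up to 14 mm; pushing the plate in takes 10 to 20 N, most where the flare ends; it then stands held.
Things that resemble listed ones, but are neither listed nor needed, are in the scene too. Of the things that look like the part that bears clip_seat, the smallest one is meant.

How it is judged:
By the outcome, as a careful person would: the job done as asked, in the order asked, and still so for the second after the job is handed in, with the robot touching nothing.
It also fails if it takes over 40 s, if anything falls off the work surface, if the arm or the gripper's body presses on something with over 40 N, if the wrist force passes 120 N, or if a joint passes its speed limit or range.

ROBOT

A 7-joint arm with a two-finger parallel gripper is mounted at the origin on the work surface. World frame = base frame: x ahead of the robot, y to its left, z up, the work surface at z = 0. Lengths are in m, angles in rad, forces in N, time in s.
With the tool pointing down it reaches from about 0.425 to 0.95 m from the base axis. Payload 4.7 kg.
Tool frame: the origin (TCP) lies between the finger pads; the fingertips stand 17 mm ahead of it and the grasp point (between the pads) lies 2 mm behind it; z points along the fingers, x is the direction in which the jaws open and shut, and the axes are right-handed (so a half turn about z gives the same grasp; the last joint's range is limited). The gripper opens to 85 mm and grips with 20 to 120 N. Pads are 22 mm wide; open, the fingers measure 114 mm over their backs; the gripper's body (76 mm by 85 mm) begins 54 mm behind the grasp point. The pads swing forward as they close: fully open they stand 13 mm farther back than shut.
Start: joints at [-1.254, 0.469, -0.049, 1.532, 0.024, 1.141, -0.082], TCP at [0.229, 0.635, 0.248] pointing down, gripper open.
Joint ranges: [-2.59, 2.59], [-0.33, 1.99], [-1.39, 1.29], [0.1, 2.45], [-1.04, 4.18], [0.21, 1.99], [-2.66, 2.66]. Speed limits (rad/s): [2.57, 2.57, 3.14, 3.14, 3.14, 3.14, 3.14].

INTERFACE

Orientations are given as a unit quaternion [w, x, y, z].
In Python, from plant import status, get_image, camera_model, ticket, finder gives the robot as it stands. The module is installed in compiled form; this text tells all that it offers.
- The arm moves only by the shell command python3 -m creep 'ROWS' [FORCE]. ROWS is JSON, a list that holds one entry, the list of rows, each a list of 5 numbers: the gripper's target within -1 to 1 (fully open at 1, half-way at 0, shut at -1), then the shift along the tool's x, y, z each as a share of 0.15 m, from -1 to 1, then the turn about the tool's z as a share of pi/2 rad, from -1 to 1. In form: [[[jaw, tx, ty, tz, twist], ...]]. A call has 1 to 12 rows; each row is the pose to reach, as a shift and turn from the pose commanded when the call began, along the tool's axes at that moment; what a row does not reach only later rows make up. A row lasts 1/8 s, in which the tool goes at most 62.5 mm and 10.7 degrees, less where a joint would pass 70% of its speed; a pose out of reach is approached as far as the arm can. A call with a number of a shift or a turn outside -1 to 1 is refused whole. A call with a gripper value outside its range is refused whole. The fingers move at their own pace and stop on an object; FORCE is the grip in N (left out, the last holds). Time passes only in rows, so rows that repeat a pose let the fingers close. It gives the time, the measured TCP pose, the force and the opening at its end, in the units of the state.
- status.observe(): the state, without advancing time (a new reading comes with each control period).
- get_image(name): name is "side" or "top" or "wrist"; returns (picture, depth): 480x640x3 uint8, red, green, blue; 480x640 float32, m along the optical axis (not along the pixel's ray), 0 where there is no reading.
- camera_model(name): a dict with "vertical_fov" (degrees; the focal length in pixels is half the picture's height over the tangent of half this angle, whatever the lens; pixels are square), "cx", "cy" (the principal point, pixels), "world_to_cam" (4x4, takes a point from world to camera coordinates); the wrist camera has in their place "hand_eye" (4x4, takes a point from camera to tool coordinates, whose origin is the TCP and whose axes are the tool frame's). Camera axes: x right, y down, z forward; pixel columns grow to the right and rows downward; lengths in m; the calibration is good to about 2 mm. A picture is of the moment at which its call begins: read the wrist's pose just before it. camera_model takes no time and is no camera call.
- ticket.finish_job(): hands the job in, once; it reports no verdict.
Trained networks look in the newest picture that a camera, given by its name, has taken for a name from the list of things; names that differ only in an ending like _2 or _b are one class to them, and where a whole thing is asked for, a point or a joint stands for the part that bears it (a point fixed in the world has none). Each returns a list of dicts, best first, with "conf" (0 to 1); they miss things now and then, are a little off and sometimes report something else, mostly with a low value. They report only what shows in the picture. A call takes as long as a camera call. They do not tell look-alikes from the thing itself.
- finder.trace(thing, camera): "region" (480x640 bool, what is visible of it) and "rect" ([left, top, width, height] in pixels, round what is visible of it).
The state is a dict: "t": time; "joint_pos": joint angles; "joint_velocities": joint speeds; "joint_torque": joint torques, N m; "tcp_pos": TCP position; "tool_rot": TCP orientation; "force": force on the tool from outside, world axes, zero at the start; "ft_torque": the same for the moment, N m; "gripper_width": finger opening in m.
Only numpy, scipy, OpenCV 4.12 (cv2) and the standard library are available. Lean on these libraries where they do the work, as an engineer would, in place of code of your own. Each camera call takes 0.05 s, during which the arm holds its last target.

## Working session

There is one attempt and no reset: what is moved stays moved. The work goes in short steps, Python scripts to look and compute and a shell command to move; the robot and the scene stay as the last step left them, time stands still between calls to the robot, and variables do not carry over. Pictures are saved under pics/ and viewed, and the job is handed in when it is done.

```bash
mkdir -p pics; cat > h.py <<'E'
import numpy as np, cv2
from plant import status, get_image, camera_model, ticket, finder
np.set_printoptions(precision=4,suppress=True)
def save(n,im): cv2.imwrite('pics/'+n+'.png',cv2.cvtColor(im,cv2.COLOR_RGB2BGR))
E
python3 - <<'E'
from h import *
print(status.observe())
for c in ('side','top','wrist'):
    im,d=get_image(c); save(c+'1',im); np.savez(c+'1.npz',im=im,d=d); m=camera_model(c); print(c,m)
    for t in ('wide_plate','narrow_plate','rack','clip_seat'):
        for r in finder.trace(t,c): print(t,r['conf'],r['rect'],r['region'].sum())
print(status.observe()['t'])
E
```

```text
{'t': 0.0, 'joint_pos': array([-1.2539,  0.4695, -0.0486,  1.5337,  0.0241,  1.141 , -0.0823]), 'joint_velocities': array([ 0.0003,  0.0004, -0.0011,  0.0003, -0.0012, -0.0001, -0.0003]), 'joint_torque': array([  0.0002, -51.0316,  -0.0461, -23.7712,   0.0108,   0.0077,
         0.    ]), 'tcp_pos': array([0.2286, 0.6345, 0.2472]), 'tool_rot': array([ 0.0006,  0.8182,  0.5749, -0.0008]), 'force': array([ 0.3804, -0.7932, -0.2714]), 'ft_torque': array([ 0.0058, -0.0023, -0.0469]), 'gripper_width': 0.08530864526773502}
side {'vertical_fov': 46.74533503236693, 'cx': 313.3017915507877, 'cy': 244.0955951134367, 'world_to_cam': array([[ 0.7898, -0.6133,  0.0002, -0.4565],
       [-0.4071, -0.5245, -0.7477,  0.22  ],
       [ 0.4587,  0.5905, -0.664 ,  0.9864],
       [ 0.    ,  0.    ,  0.    ,  1.    ]])}
wide_plate 0.85 [191.8, 164.5, 36.0, 44.8] 1235
narrow_plate 0.61 [222.8, 147.0, 23.1, 42.6] 647
rack 0.67 [228.2, 148.3, 17.0, 41.6] 632
rack 0.61 [184.7, 179.7, 74.4, 48.0] 1604
clip_seat 0.89 [447.1, 264.7, 125.5, 99.5] 6516
clip_seat 0.66 [314.5, 267.4, 80.4, 64.4] 3109
clip_seat 0.6
[... 275 characters left out ...]
],
       [ 0.    ,  0.    ,  0.    ,  1.    ]])}
wide_plate 0.94 [165.0, 268.9, 49.5, 18.8] 462
narrow_plate 0.54 [165.3, 234.9, 26.9, 13.9] 284
rack 0.71 [343.3, 229.1, 47.7, 51.1] 2210
rack 0.67 [154.5, 227.1, 67.0, 76.2] 2527
clip_seat 0.9 [416.3, 139.3, 67.1, 67.7] 3985
clip_seat 0.81 [342.9, 306.3, 83.2, 82.3] 4363
clip_seat 0.8 [341.4, 228.5, 47.8, 51.9] 2187
wrist {'vertical_fov': 64.70170488912083, 'cx': 321.9122457228173, 'cy': 237.42287638159075, 'hand_eye': array([[ 1.    ,  0.0004, -0.0009,  0.0004],
       [-0.0002,  0.9552,  0.2959, -0.0751],
       [ 0.0009, -0.2959,  0.9552, -0.1251],
       [ 0.    ,  0.    ,  0.    ,  1.    ]])}
rack 0.67 [80.6, 450.5, 46.9, 28.4] 867
0.75
```

View pics/top1.png

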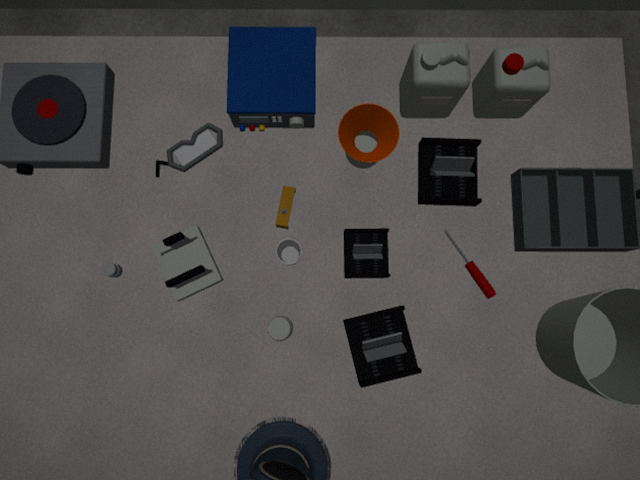

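View pics/side1.png

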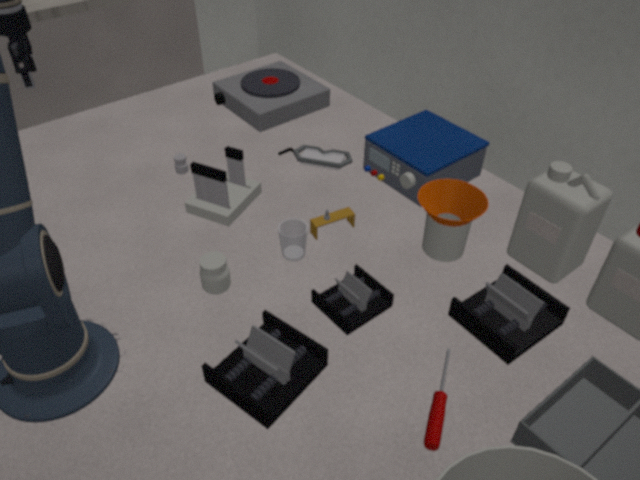

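View pics/wrist1.png

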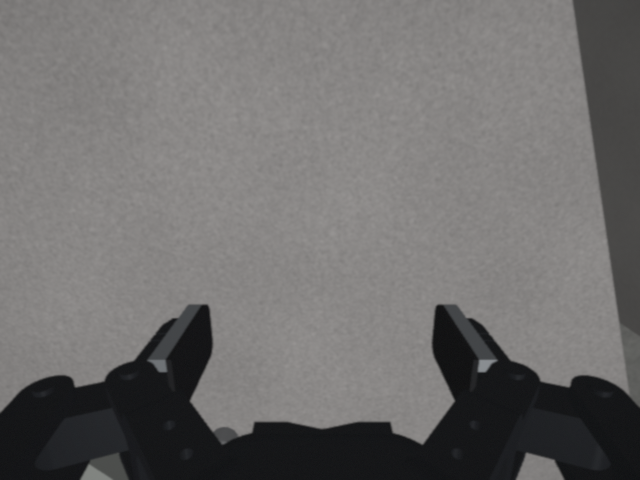

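Top picture: the rack is at (190,262) with the wide plate's bar at (185,275) and the narrow plate's at (175,239). There are three clip look-alikes at (367,253), (449,170) and (384,346). (367,253) looks the smallest. Next I measure in world coordinates.

```bash
cat >> h.py <<'E'
def cloud(c,d,pose=None):
    m=camera_model(c); f=240/np.tan(np.radians(m['vertical_fov']/2))
    v,u=np.mgrid[0:480,0:640]
    P=np.stack([(u-m['cx'])/f*d,(v-m['cy'])/f*d,d],-1)
    if c=='wrist':
        from scipy.spatial.transform import Rotation as R
        p,q=pose; H=m['hand_eye']; P=P@H[:3,:3].T+H[:3,3]
        return P@R.from_quat(q[[1,2,3,0]]).as_matrix().T+p
    T=m['world_to_cam']; return (P-T[:3,3])@T[:3,:3]
E
python3 - <<'E'
from h import *
for c in ('top','side'):
    z=np.load(c+'1.npz'); W=cloud(c,z['d']); im=z['im']
    print(c,'table z',np.median(W[300:380,230:260,2] if c=='top' else W[280:300,240:270,2]))
    boxes={'top':{'wide':(150,255,70,45),'nar':(155,225,40,22),'c1':(338,222,60,62),'c2':(410,132,80,78),'c3':(338,300,90,92),'rack':(150,222,78,84)},
     'side':{'wide':(186,158,46,56),'nar':(222,143,26,46),'c1':(308,260,92,78),'c2':(443,258,135,108),'c3':(195,305,142,125),'rack':(180,140,86,95)}}[c]
    for k,(a,b,w,h) in boxes.items():
        P=W[b:b+h,a:a+w].reshape(-1,3); P=P[np.isfinite(P).all(1)&(z['d'][b:b+h,a:a+w].ravel()>0)]
        if k[0]=='c':
            for nm,lo,hi in(('body',.006,.2),('jaw',.045,.2)):
                Q=P[(P[:,2]>lo)&(P[:,2]<hi)]
                r=cv2.minAreaRect(Q[:,:2].astype(np.float32)) if len(Q)>4 else None
                print(k,nm,len(Q),r,Q[:,2].max() if len(Q) else 0)
        else:
            lo=.11 if k!='rack' else .015; hi=.2 if k!='rack' else .045
            Q=P[(P[:,2]>lo)&(P[:,2]<hi)]
            if len(Q)>4: print(k,len(Q),cv2.minAreaRect(Q[:,:2].astype(np.float32)),np.percentile(Q[:,2],[50,95]),Q.mean(0))
    a,b,s=(130,120,4) if c=='top' else (170,130,4)
    x=cv2.resize(im[210:310,140:240],None,fx=4,fy=4,interpolation=2) if c=='top' else cv2.resize(im[130:240,165:275],None,fx=3.6,fy=3.6,interpolation=2)
    y=cv2.resize(im[215:295,330:410],None,fx=5,fy=5,interpolation=2) if c=='top' else cv2.resize(im[255:345,305:405],None,fx=4,fy=4.4,interpolation=2)
    save('crop_'+c,np.hstack([cv2.resize(x,(400,400)),cv2.resize(y,(400,400))]))
E
```

```text
top table z 0.00017127686744305854
wide 302 ((0.4466407299041748, 0.21726028621196747), (0.01485215313732624, 0.09006336331367493), 25.47515106201172) [0.1276 0.1316] [0.4461 0.2161 0.1265]
nar 162 ((0.5319973230361938, 0.24722141027450562), (0.01581219583749771, 0.045165155082941055), 22.981779098510742) [0.1274 0.1322] [0.5313 0.2457 0.1259]
c1 body 2172 ((0.5218461155891418, -0.2123854160308838), (0.14469602704048157, 0.13449685275554657), 4.704619407653809) 0.06410901130492387
c1 jaw 216 ((0.5127114653587341, -0.2051273137331009), (0.06916401535272598, 0.03261248767375946), 89.97681427001953) 0.06410901130492387
c2 body 3971 ((0.7324901819229126, -0.42362165451049805), (0.19385351240634918, 0.2047642171382904), 87.33911895751953) 0.08609938191650957
c2 jaw 1131 ((0.7191280722618103, -0.41561245918273926), (0.14825624227523804, 0.16294467449188232), 88.16738891601562) 0.08609938191650957
c3 body 4325 ((0.29233318567276, -0.24438419938087463), (0.21037814021110535, 0.219307079911232), 1.0283106565475464) 0.08177192113258486
c3 jaw 1273 ((0.2883172631263733, -0.23790869116783142), (
[... 880 characters left out ...]
0.7457861304283142, -0.42025041580200195), (0.31012779474258423, 0.27403610944747925), 42.67446517944336) 0.08134021561082455
c2 jaw 2382 ((0.7811864614486694, -0.4196503162384033), (0.14867089688777924, 0.28990045189857483), 88.47120666503906) 0.08134021561082455
c3 body 7996 ((0.344515860080719, -0.22644276916980743), (0.27989405393600464, 0.1514163613319397), 13.45367431640625) 0.07972492226427196
c3 jaw 2094 ((0.28842443227767944, -0.23979869484901428), (0.16334162652492523, 0.14912071824073792), 13.966072082519531) 0.07972492226427196
rack 1673 ((0.4618321657180786, 0.288475900888443), (0.15639732778072357, 0.24478113651275635), 24.730571746826172) [0.029  0.0414] [0.4774 0.2206 0.029 ]
```

```bash
python3 - <<'E'
import cv2,numpy as np
cv2.imwrite('pics/crops.png',cv2.resize(np.vstack([cv2.imread('pics/crop_top.png'),cv2.imread('pics/crop_side.png')]),(600,600)))
E
```

```text
(no output)
```

View pics/crops.png

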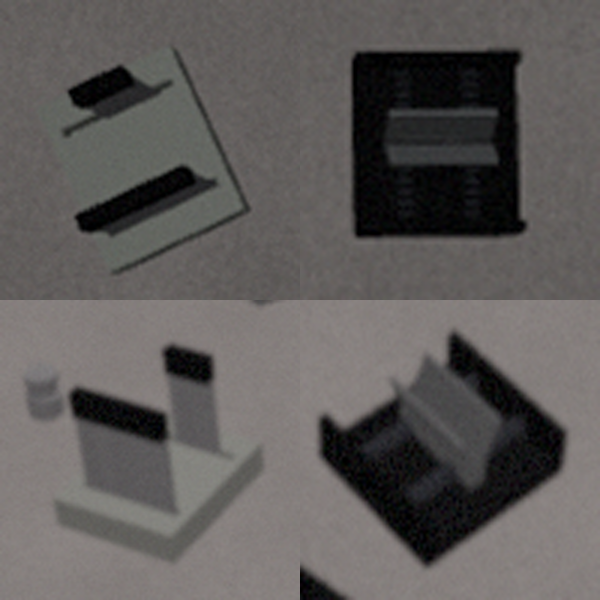

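The crops confirm the choices: the wide plate is in the nearer rack slot, and the clip at top (367,253) is the smallest one, with its top at about 60 mm against about 80 mm for the others. Next I move above the wide plate.

```bash
python3 -m creep '[[[1,-0.35,0.38,0,0],[1,-0.7,0.77,0,0],[1,-0.7,0.77,0,0],[1,-0.7,0.77,0,0]]]' 100
python3 -m creep '[[[1,-0.35,0.38,0,0],[1,-0.7,0.77,0,0],[1,-0.7,0.77,0,0],[1,-0.7,0.77,0,0]]]'
python3 -m creep '[[[1,-0.35,0.38,0,0.12],[1,-0.7,0.77,0,0.24],[1,-0.7,0.77,0,0.35],[1,-0.7,0.77,0,0.46],[1,-0.7,0.77,0,0.497],[1,-0.7,0.77,0,0.497],[1,-0.7,0.77,0,0.497]]]'
cat >> h.py <<'E'
def wrist(n):
    s=status.observe(); im,d=get_image('wrist'); save(n,im); np.savez(n+'.npz',im=im,d=d,p=s['tcp_pos'],q=s['tool_rot'])
    return s,im,d,cloud('wrist',d,(s['tcp_pos'],s['tool_rot']))
E
python3 - <<'E'
from h import *
s,im,d,W=wrist('w2'); print(s['tcp_pos'],s['tool_rot'],s['joint_pos'],s['t'],s['force'])
a=np.median(d[d>0]); print(a)
for r in finder.trace('wide_plate','wrist'):
    print(r['conf'],r['rect'])
    for lo,hi in((.118,.14),(.035,.095)):
        Q=W[r['region']&(W[...,2]>lo)&(W[...,2]<hi)]; 
        if len(Q)>9: print(len(Q),np.median(Q,0),cv2.minAreaRect(Q[:,:2].astype(np.float32)))
E
```

```text
t: 1.25
tcp_pos: [0.3041, 0.4946, 0.2488]
tool_rot: [0.0, 0.82, 0.573, 0.0]
force: [-0.8, 1.2, 0.9]
gripper_width: 0.0855
t: 1.75
tcp_pos: [0.3761, 0.3581, 0.2486]
tool_rot: [0.0, 0.819, 0.573, 0.0]
force: [-0.1, 0.5, 1.0]
gripper_width: 0.0856
t: 2.62
tcp_pos: [0.4477, 0.2227, 0.2483]
tool_rot: [-0.0, 0.975, 0.222, 0.0]
force: [0.2, 0.6, -0.6]
gripper_width: 0.0853
[0.4477 0.2227 0.2483] [-0.0002  0.9751  0.2219  0.    ] [-0.7523  0.1803  0.2369  1.9518 -0.0499  1.0149 -0.0453] 2.625 [ 0.1946  0.5875 -0.621 ]
0.35667422
0.69 [305.7, 158.9, 23.3, 142.1]
2498 [0.4447 0.2215 0.1274] ((0.446120023727417, 0.2180304080247879), (0.013420360162854195, 0.089584119617939), 25.826520919799805)
54 [0.427  0.2584 0.0725] ((0.42691734433174133, 0.25824859738349915), (0.004798680078238249, 0.0002615930570755154), 26.264280319213867)
```

View pics/w2.png

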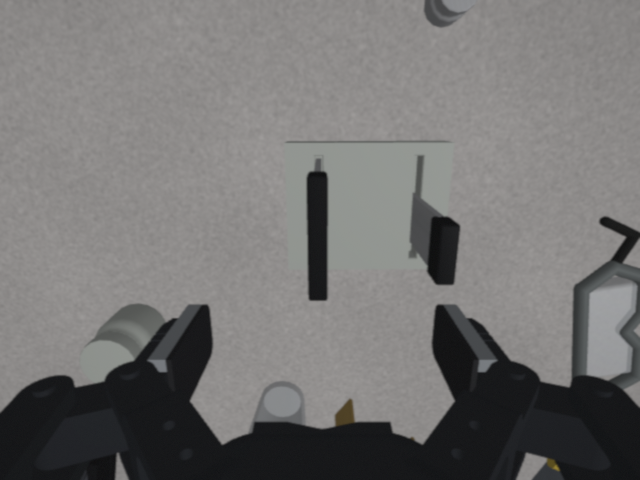

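```bash
python3 -m creep '[[[1,-0.023,0.023,0.3,0],[1,-0.023,0.023,0.6,0],[1,-0.023,0.023,0.8,0],[1,-0.023,0.023,0.9,0],[1,-0.023,0.023,0.9,0],[1,-0.023,0.023,0.9,0]]]' 100
python3 - <<'E'
from h import *
s,im,d,W=wrist('w3'); print(s['tcp_pos'])
E
```

```text
t: 3.48
tcp_pos: [0.4473, 0.2172, 0.1144]
tool_rot: [-0.0, 0.975, 0.22, 0.001]
force: [0.3, -0.7, -0.1]
gripper_width: 0.0853
[0.4473 0.2172 0.1144]
```

View pics/w3.png

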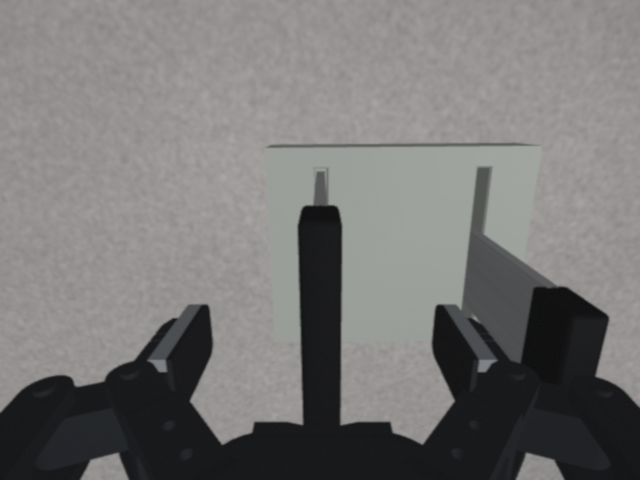

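The wide plate's bar, at column 320, is centred between the pads. The narrow plate, at (565,330), is outside the right finger. I close the gripper now.

```bash
python3 -m creep '[[[-1,0,0,0,0],[-1,0,0,0,0],[-1,0,0,0,0],[-1,0,0,0,0],[-1,0,0,0,0],[-1,0,0,0,0],[-1,0,0,0,0],[-1,0,0,0,0]]]' 100
python3 -m creep '[[[-1,0,0,-0.1,0],[-1,0,0,-0.2,0],[-1,0,0,-0.3,0],[-1,0,0,-0.6,0],[-1,0,0,-0.9,0],[-1,0,0,-0.93,0],[-1,0,0,-0.93,0]]]' 100
python3 - <<'E'
from h import *
s,im,d,W=wrist('w4'); print(s['tcp_pos'],s['tool_rot'],s['joint_pos'])
im,d=get_image('side');save('s4',im)
E
```

```text
t: 4.53
tcp_pos: [0.4467, 0.2169, 0.1136]
tool_rot: [-0.0, 0.975, 0.22, 0.0]
force: [1.0, 0.9, 4.2]
gripper_width: 0.0125
t: 5.4
tcp_pos: [0.4458, 0.2164, 0.2529]
tool_rot: [-0.0, 0.975, 0.22, -0.0]
force: [-0.7, -0.1, -1.1]
gripper_width: 0.0128
[0.4458 0.2164 0.2529] [-0.0001  0.9754  0.2204 -0.0002] [-0.7536  0.1679  0.2468  1.9555 -0.0482  1.0241 -0.0408]
```

View pics/w4.png

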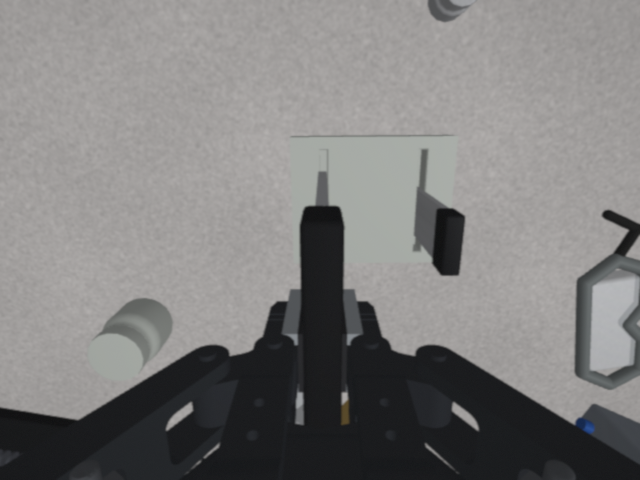

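View pics/s4.png

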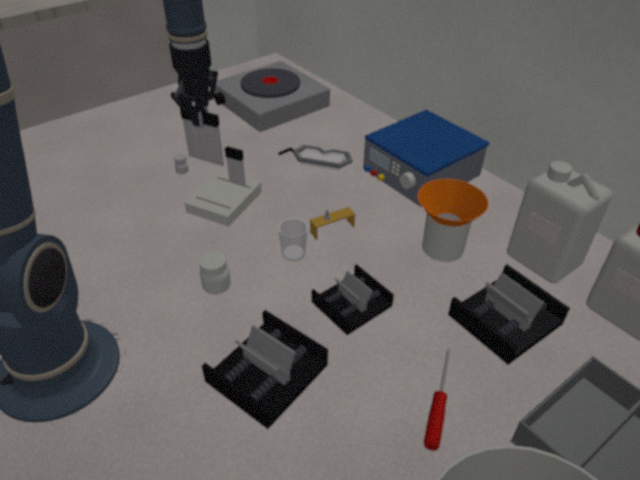

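The wide plate is up, with its bar at (320,310) in the wrist view, and the narrow plate is still in the rack. Next I fit the clip's pose.

```bash
python3 - <<'E'
from h import *
for c in ('top','side'):
    z=np.load(c+'1.npz'); W=cloud(c,z['d'])
    m=(abs(W[...,0]-.512)<.03)&(abs(W[...,1]+.207)<.05)
    for lo in (.03,.048,.052):
        Q=W[m&(W[...,2]>lo)]; print(c,lo,len(Q),Q.mean(0),cv2.minAreaRect(Q[:,:2].astype(np.float32)),Q[:,2].max())
    m=(abs(W[...,0]-.512)<.09)&(abs(W[...,1]+.207)<.08)&(W[...,2]>.006)
    Q=W[m]; print('base',cv2.minAreaRect(Q[:,:2].astype(np.float32)))
    v,u=np.nonzero(m); print(u.min(),u.max(),v.min(),v.max())
    # walls
    for lo in (.015,.03,.045):
        Q=W[m&(abs(W[...,0]-.512)>.045)&(W[...,2]>lo)]; print(lo,len(Q))
E
```

```text
top 0.03 372 [ 0.5141 -0.2042  0.0468] ((0.5083793997764587, -0.20466509461402893), (0.06997675448656082, 0.041343823075294495), 89.78974914550781) 0.06410901130492387
top 0.048 179 [ 0.5138 -0.2048  0.0546] ((0.5127116441726685, -0.20476792752742767), (0.06844525039196014, 0.03261248767375946), 89.97681427001953) 0.06410901130492387
top 0.052 136 [ 0.5137 -0.2043  0.056 ] ((0.5127116441726685, -0.20465733110904694), (0.06822405010461807, 0.03261248767375946), 89.97681427001953) 0.06410901130492387
base ((0.5131285786628723, -0.20504538714885712), (0.15770111978054047, 0.17053262889385223), 87.61947631835938)
335 398 220 287
0.015 415
0.03 334
0.045 0
side 0.03 588 [ 0.5166 -0.2091  0.0461] ((0.5132192969322205, -0.2067456841468811), (0.03840811550617218, 0.07486476749181747), 1.5562955141067505) 0.05986156454833378
side 0.048 262 [ 0.5164 -0.2084  0.0539] ((0.5132063031196594, -0.20626938343048096), (0.03840811550617218, 0.07391176372766495), 1.5562955141067505) 0.05986156454833378
side 0.052 187 [ 0.5145 -0.2089  0.0555] ((0.5133562088012695, -0.2071990966796875), (0.03832158446311951, 0.07130990922451019), 0.5649861097335815) 0.05986156454833378
base ((0.512276291847229, -0.20712636411190033), (0.12262257188558578, 0.11333171278238297), 0.26601168513298035)
311 393 265 333
0.015 924
0.03 460
0.045 0
```

```bash
python3 -m creep '[[[-1,-0.13,0.28,0,0],[-1,-0.26,0.57,0,0],[-1,-0.39,0.854,0,0],[-1,-0.39,0.854,0,0]]]' 100
python3 -m creep '[[[-1,-0.13,0.28,0,0],[-1,-0.26,0.57,0,0],[-1,-0.39,0.854,0,0],[-1,-0.39,0.854,0,0]]]' 100
python3 -m creep '[[[-1,-0.13,0.28,0,0.1],[-1,-0.26,0.57,0,0.2],[-1,-0.39,0.854,0,0.282],[-1,-0.39,0.854,0,0.282],[-1,-0.39,0.854,0,0.282],[-1,-0.39,0.854,0,0.282]]]' 100
python3 - <<'E'
from h import *
s,im,d,W=wrist('w5'); print(s['tcp_pos'],s['tool_rot'],s['joint_pos'],s['t'])
m=(abs(W[...,0]-.513)<.03)&(abs(W[...,1]+.206)<.05)
for lo in (.03,.05):
    Q=W[m&(W[...,2]>lo)&(W[...,2]<.07)]; print(lo,len(Q),Q.mean(0),cv2.minAreaRect(Q[:,:2].astype(np.float32)),Q[:,2].max())
for r in finder.trace('clip_seat','wrist'): print(r['conf'],r['rect'])
E
```

```text
t: 6.0
tcp_pos: [0.4476, 0.0718, 0.2516]
tool_rot: [0.001, 0.976, 0.217, -0.002]
force: [-0.7, 1.0, -2.6]
gripper_width: 0.0125
t: 6.5
tcp_pos: [0.4501, -0.0677, 0.252]
tool_rot: [0.0, 0.976, 0.217, -0.001]
force: [0.1, 0.6, -1.9]
gripper_width: 0.0129
t: 7.25
tcp_pos: [0.4534, -0.2037, 0.2522]
tool_rot: [-0.001, 1.0, 0.003, -0.0]
force: [-0.4, 0.2, -1.8]
gripper_width: 0.0126
[ 0.4534 -0.2037  0.2522] [-0.0006  1.      0.0025 -0.0005] [-0.2122  0.1886  0.6369  1.9687 -0.1314  1.0258  0.4898] 7.25
0.03 2908 [ 0.514  -0.2031  0.0469] ((0.5121141076087952, -0.20457717776298523), (0.03582005947828293, 0.07035908848047256), 0.7114630341529846) 0.058851436651568056
0.05 1281 [ 0.5136 -0.2034  0.0549] ((0.5121141672134399, -0.20458272099494934), (0.03582005947828293, 0.0701739713549614), 0.7114630341529846) 0.058851436651568056
0.87 [24.5, 140.8, 233.2, 192.7]
0.85 [470.9, 318.7, 169.1, 140.0]
0.82 [321.0, 145.8, 133.2, 117.1]
```

View pics/w5.png

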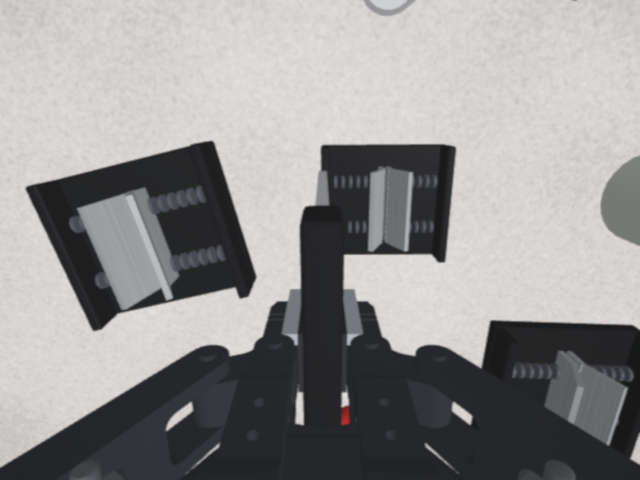

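The small clip is at (390,210), upright in the view and to the right of the held bar at (322,300). I fit its mouth edges and the held plate from this picture.

```bash
python3 - <<'E'
from h import *
z=np.load('w5.npz'); W=cloud('wrist',z['d'],(z['p'],z['q'])); im=z['im']
m=(abs(W[...,0]-.513)<.025)&(abs(W[...,1]+.206)<.045)&(W[...,2]>.02)&(W[...,2]<.07)
Q=W[m]
for y0 in np.arange(-.235,-.17,.01):
    q=Q[abs(Q[:,1]-y0)<.005]
    t=q[q[:,2]>.05]; lo=q[(q[:,2]<.033)]
    if len(t)<5: continue
    L=t[t[:,0]<.513];R=t[t[:,0]>.513]
    print(round(y0,3),np.percentile(L[:,0],[3,50]),np.percentile(R[:,0],[50,97]),'low',np.median(lo[:,0]) if len(lo) else 0,len(lo), 'zmax',L[:,2].max(),R[:,2].max())
print('y range',np.percentile(Q[:,1],[1,99]))
# held bar top
P=W[(W[...,2]>.255)&(W[...,2]<.275)&(abs(W[...,0]-.4535)<.012)&(z['d']>0)]
print(len(P),P.mean(0),cv2.minAreaRect(P[:,:2].astype(np.float32)),P[:,1].max(),P[:,1].min(),np.percentile(P[:,2],[5,50,95]))
c=im[135:270,310:465]; save('c5',cv2.resize(c,None,fx=5,fy=4.4))
E
```

```text
-0.235 [0.495  0.4976] [0.526  0.5302] low 0.5139140544286868 51 zmax 0.05838337890345213 0.058297903927123945
-0.225 [0.4947 0.4973] [0.5261 0.5299] low 0.5134935482655304 93 zmax 0.05782561340919992 0.05810299814108488
-0.215 [0.4949 0.4975] [0.5259 0.5296] low 0.5137944936258654 48 zmax 0.05780394911458828 0.058512177310953095
-0.205 [0.4947 0.4972] [0.5259 0.5297] low 0.5136763581285947 39 zmax 0.05871891701702961 0.05856276530358226
-0.195 [0.4943 0.4969] [0.5256 0.5296] low 0.5136154627453726 56 zmax 0.058851387741240685 0.05868829331668013
-0.185 [0.4946 0.4972] [0.5256 0.5294] low 0.513319683511827 82 zmax 0.05827747108399936 0.058179815928691675
-0.175 [0.4942 0.4968] [0.5256 0.5291] low 0.5132007636885338 76 zmax 0.05857725228976243 0.057846792497048466
y range [-0.2387 -0.1696]
10321 [ 0.4536 -0.1919  0.2662] ((0.4531339406967163, -0.1958455741405487), (0.0784931555390358, 0.023882998153567314), 83.6021728515625) -0.15689653265604359 -0.2353757217909464 [0.2626 0.2661 0.2719]
```

View pics/c5.png

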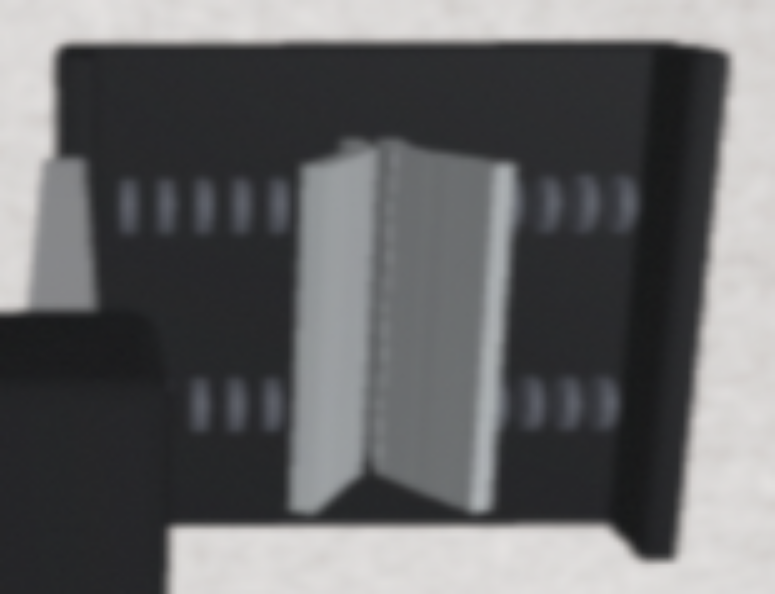

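```bash
python3 -m creep '[[[-1,0.2,0.01,0,0],[-1,0.397,0.01,0,0],[-1,0.397,0.01,0.2,0],[-1,0.397,0.01,0.4,0],[-1,0.397,0.01,0.5,0],[-1,0.397,0.01,0.5,0],[-1,0.397,0.01,0.5,0]]]' 120
python3 - <<'E'
from h import *
s,im,d,W=wrist('w6'); print(s['tcp_pos'],s['tool_rot'],s['force'])
a,_=get_image('side'); b,_=get_image('top')
save('c6',np.hstack([cv2.resize(a[180:350,290:420],(390,510)),cv2.resize(im,(400,300))[:, :].repeat(1,0) if 0 else cv2.resize(im[120:420,180:480],(400,510))]))
m=(abs(W[...,0]-.513)<.03)&(abs(W[...,1]+.206)<.045)&(W[...,2]>.05)&(W[...,2]<.062); Q=W[m]
L=Q[Q[:,0]<.505];R=Q[Q[:,0]>.52]; print(len(L),len(R),np.percentile(L[:,0],[2,98]),np.percentile(R[:,0],[2,98]))
E
```

```text
t: 8.22
tcp_pos: [0.5134, -0.2074, 0.1789]
tool_rot: [0.0, 1.0, 0.001, 0.001]
force: [-0.1, -0.4, -1.2]
gripper_width: 0.0124
[ 0.5134 -0.2074  0.1789] [0.0002 1.     0.0007 0.001 ] [-0.1467 -0.4277 -1.2306]
727 467 [0.4944 0.5007] [0.5229 0.5301]
```

View pics/c6.png

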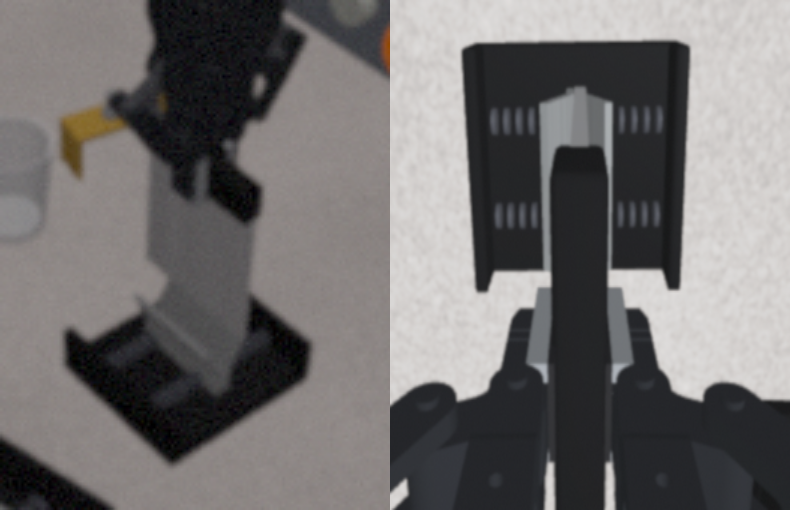

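The plate hangs over the mouth and is centred between the jaws, with the bar at 579 against a mouth of 541–612 in the crop. I press it in by steps.

```bash
python3 -m creep '[[[-1,0,-0.015,0.07,0],[-1,0,-0.015,0.12,0],[-1,0,-0.015,0.17,0],[-1,0,-0.015,0.21,0],[-1,0,-0.015,0.24,0],[-1,0,-0.015,0.24,0]]]' 120
python3 -m creep '[[[-1,0,0,0.03,0],[-1,0,0,0.06,0],[-1,0,0,0.08,0],[-1,0,0,0.1,0],[-1,0,0,0.1,0]]]' 120
```

```text
t: 9.12
tcp_pos: [0.5124, -0.2049, 0.1414]
tool_rot: [-0.0, 1.0, 0.001, -0.0]
force: [0.4, -0.1, -1.2]
gripper_width: 0.0124
t: 9.75
tcp_pos: [0.5127, -0.2051, 0.1266]
tool_rot: [0.0, 1.0, 0.001, 0.0]
force: [-0.7, -0.9, 1.2]
gripper_width: 0.0123
```

```bash
python3 - <<'E'
from h import *
s,im,d,W=wrist('w7'); print(s['tcp_pos'],s['tool_rot'],s['force'])
a,da=get_image('side')
save('c7',np.hstack([cv2.resize(a[200:345,290:415],(450,522)),cv2.resize(im[120:420,180:480],(350,522))]))
P=W[(abs(W[...,0]-s['tcp_pos'][0])<.006)&(W[...,1]>-.18)&(W[...,1]<-.15)&(W[...,2]>.1)]; print(len(P),np.percentile(P[:,2],[10,50,90]))
z=np.load('w6.npz');W=cloud('wrist',z['d'],(z['p'],z['q']));P=W[(abs(W[...,0]-.5134)<.006)&(W[...,1]>-.18)&(W[...,1]<-.15)&(W[...,2]>.13)]; print(np.percentile(P[:,2],[10,50,90])-z['p'][2])
E
```

```text
[ 0.5127 -0.2051  0.1266] [0.0003 1.     0.0009 0.0001] [-0.7007 -0.8799  1.1524]
3144 [0.1267 0.14   0.1409]
[-0.0052  0.0134  0.0144]
```

View pics/c7.png

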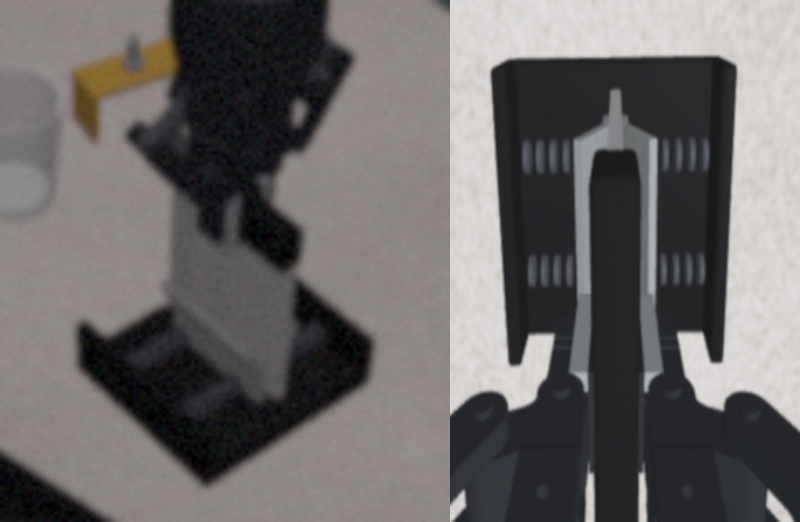

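The plate is inside the jaws with no slip in the grip (bar top at 0.140, so lower edge at about 20 mm). I keep pressing to the floor.

```bash
python3 -m creep '[[[-1,0,0,0.02,0],[-1,0,0,0.04,0],[-1,0,0,0.05,0],[-1,0,0,0.05,0]]]' 120
python3 -m creep '[[[-1,0,0,0.01,0],[-1,0,0,0.02,0],[-1,0,0,0.02,0]]]' 120
```

```text
t: 10.35
tcp_pos: [0.5125, -0.2047, 0.119]
tool_rot: [-0.0, 1.0, 0.001, -0.0]
force: [-0.4, -0.1, 0.2]
gripper_width: 0.0119
t: 10.72
tcp_pos: [0.513, -0.2048, 0.1177]
tool_rot: [-0.001, 1.0, 0.001, 0.0]
force: [-3.4, 2.2, 13.4]
gripper_width: 0.0122
```

```bash
python3 -m creep '[[[-1,0,0,0.01,0],[-1,0,0,0.02,0],[-1,0,0,0.02,0]]]' 120
python3 - <<'E'
from h import *
s,im,d,W=wrist('w8')
a,da=get_image('side')
save('c8',np.hstack([cv2.resize(a[200:345,290:415],(450,522)),cv2.resize(im[120:420,180:480],(350,522))]))
P=W[(abs(W[...,0]-s['tcp_pos'][0])<.006)&(W[...,1]>-.18)&(W[...,1]<-.15)&(W[...,2]>.1)]; print(len(P),np.percentile(P[:,2],[10,50,90]),s['force'])
E
```

```text
t: 11.1
tcp_pos: [0.5136, -0.2049, 0.1175]
tool_rot: [-0.001, 1.0, 0.001, 0.001]
force: [-8.3, 5.4, 34.6]
gripper_width: 0.0125
3110 [0.1199 0.1313 0.1321] [-8.2952  5.3813 34.6147]
```

View pics/c8.png

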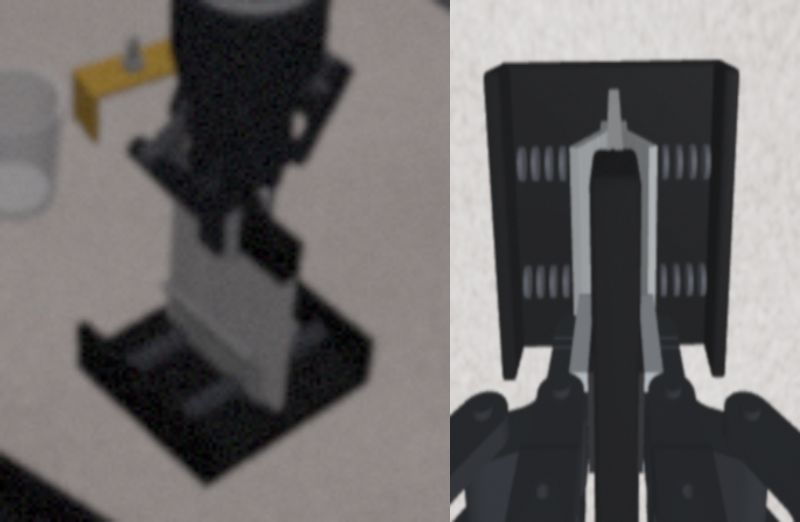

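The plate is home: bar top at 0.132 m and the force rises stiffly at TCP 0.1175. I relieve the push, open and retreat.

```bash
python3 -m creep '[[[-1,0,0,-0.03,0],[-1,0,0,-0.035,0],[-1,0,0,-0.035,0]]]' 20
python3 -m creep '[[[0.2,0,0,0,0],[0.2,0,0,0,0],[0.2,0,0,0,0],[0.2,0,0,0,0],[0.2,0,0,0,0]]]' 20
python3 -m creep '[[[0.2,0,0,-0.1,0],[0.2,0,0,-0.3,0],[0.2,0,0,-0.6,0],[0.2,0,0,-0.9,0],[0.2,0,0,-0.9,0],[0.2,0,0,-0.9,0]]]'
python3 - <<'E'
from h import *
s,im,d,W=wrist('w9'); print(s['t'],s['tcp_pos'])
a,da=get_image('side'); t,dt=get_image('top')
save('c9',np.hstack([cv2.resize(a[130:345,165:415],(450,522)),cv2.resize(im[120:420,180:480],(350,522))]))
P=W[(abs(W[...,0]-.513)<.03)&(abs(W[...,1]+.205)<.06)&(W[...,2]>.115)&(W[...,2]<.15)]; print(len(P),P.mean(0),np.percentile(P[:,2],[10,50,90]),cv2.minAreaRect(P[:,:2].astype(np.float32)))
S=cloud('side',da); P=S[(abs(S[...,0]-.513)<.03)&(abs(S[...,1]+.205)<.06)&(S[...,2]>.06)&(S[...,2]<.15)]; print(P[:,2].max(),cv2.minAreaRect(P[:,:2].astype(np.float32)))
E
```

```text
t: 11.58
tcp_pos: [0.5126, -0.2047, 0.1182]
tool_rot: [-0.0, 1.0, 0.001, -0.0]
force: [-0.5, 0.4, 2.0]
gripper_width: 0.0121
t: 12.2
tcp_pos: [0.5126, -0.2049, 0.1185]
tool_rot: [-0.0, 1.0, 0.001, 0.0]
force: [0.4, -0.1, -0.1]
gripper_width: 0.0513
t: 12.95
tcp_pos: [0.5123, -0.2047, 0.2537]
tool_rot: [-0.0, 1.0, 0.001, 0.0]
force: [0.2, 0.4, -0.5]
gripper_width: 0.0512
12.95 [ 0.5123 -0.2047  0.2537]
2646 [ 0.5123 -0.1998  0.1318] [0.1308 0.132  0.1329] ((0.5121290683746338, -0.2031646966934204), (0.013866539113223553, 0.08960463851690292), 0.509850800037384)
0.13548887125912304 ((0.5082769989967346, -0.20596089959144592), (0.026566093787550926, 0.09185149520635605), 2.9083571434020996)
```

View pics/c9.png

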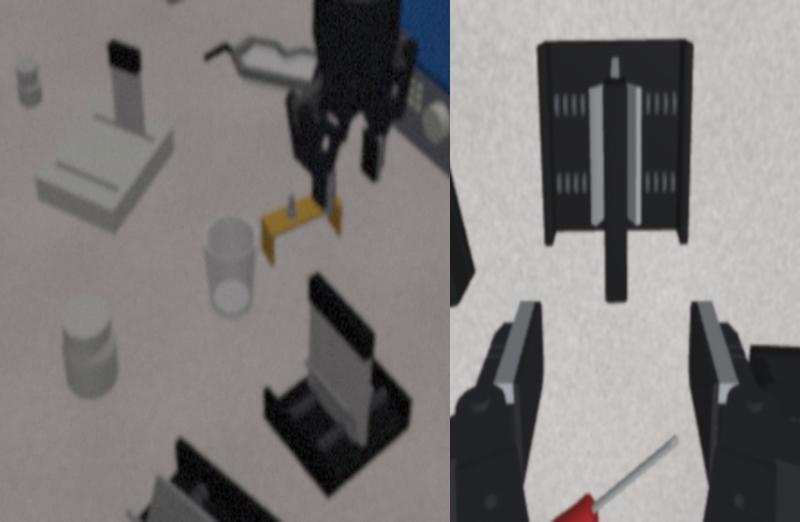

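The plate stands upright in the small clip with its bar top at 0.132 m, as expected when home. It is centred at y −0.203 against the jaws' −0.204. The narrow plate is still in the rack, and the gripper is clear.

```bash
python3 -c "
from plant import ticket
print(ticket.finish_job())"
```

```text
the job is handed in; nothing more can be done
None
```

I took the wide plate out of the rack by its grip bar, pressed it into the smallest of the three clips until it sat on the floor, let go and handed the job in at about 13 s. `finish_job` reports no verdict.

**Seating:** the push force rose sharply to about 35 N with almost no further travel, which is the clip floor. After release the wrist camera put the bar's top at 132 mm (12 mm floor plus 120 mm plate). The side camera's highest point was 135.5 mm, within its noise.

**Position:** the plate stands upright by itself, centred along the jaws to about 1–2 mm and turned about 0.5°, in line with the jaws. The narrow plate is still in the rack and the gripper is clear of everything.

**Checks that disagreed:**
- The force reading stayed near zero while the plate passed the jaws, where 10 to 20 N was expected. I read it only at the end of each move, so a peak in between could have been missed.
- The side camera put the plate's centre about 4 mm off the wrist camera's in x. I put that down to it seeing only one face.

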